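Tip the tall carton down onto the cork

ROBOT

A 7-joint arm with a two-finger parallel gripper is mounted at the origin on the work surface. World frame = base frame: x ahead of the robot, y to its left, z up, the work surface at z = 0. Lengths are in m, angles in rad, forces in N, time in s.
With the tool pointing down it reaches from about 0.4 to 0.85 m from the base axis. Payload 10.4 kg.
Tool frame: the origin (TCP) lies midway between the tips of the shut fingers; the grasp point (between the pads) lies 19 mm behind it (r.grip_depth is the distance from the TCP to the grasp point, in m); z points along the fingers, x is the direction in which the jaws open and shut, and the axes are right-handed (so a half turn about z gives the same grasp; the last joint's range is limited). The gripper opens to 85 mm and grips with 20 to 120 N. Pads are 22 mm wide; open, the fingers measure 114 mm over their backs; the gripper's body (76 mm by 85 mm) begins 54 mm behind the grasp point. The pads swing forward as they close: fully open they stand 13 mm farther back than shut.
Start: joints at [1.266, 0.332, -0.065, 1.46, 0.022, 1.35, -0.088], TCP at [0.174, -0.6, 0.231] pointing down, gripper open.
Joint ranges: [-2.6, 2.6], [-0.5, 2.12], [-1.47, 1.34], [0.16, 2.42], [-1.27, 4.41], [0.06, 2.06], [-2.6, 2.6]. Speed limits (rad/s): [2.22, 2.22, 2.79, 2.79, 3.14, 3.14, 3.14].

INTERFACE

Orientations are given as a unit quaternion [x, y, z, w].
In Python, from station import r, gripper_to, solver, optics gives the robot as it stands. Calls block until the motion is done:
- r.move_to(position, orientation): joint-space move of the TCP to a pose.
- r.move_l(position, attitude=None, rate=0.15, max_force=None): straight line of the TCP; attitude=None keeps the orientation; rate is the mean speed in m/s. With max_force (N) it stops when the force on the tool has changed by that much, and returns True; else False.
- r.move_joints(angles): joint-space move.
- gripper_to(opening, strength=None): finger opening in m; strength is the grip in N (None keeps the last); returns when the fingers have stopped.
- r.hold(seconds).
- solver.ik(position, orientation): joint angles nearest the present ones, or None.
- optics.read_camera(name): name is "side" or "top"; returns a dict with "color" (420x560x3 uint8, red, green, blue), "fov_y" (degrees; the focal length in pixels is half the picture's height over the tangent of half this angle, whatever the lens; pixels are square), "cx", "cy" (the principal point, pixels), "rvec" (rotation vector, rad) and "tvec" (3), from world to camera coordinates, as OpenCV has them. Camera axes: x right, y down, z forward; pixel columns grow to the right and rows downward; lengths in m; the calibration is good to about 2 mm. A picture is of the moment at which its call begins. There is no depth.
A pose or a line that the arm cannot do raises r.PlanningError and nothing moves.
- r.sign_off(): hands the job in, once; it reports no verdict.
Readings, each from a call of its own:
- r.read_time(): time.
- r.read_q(): joint angles.
- r.read_qd(): joint speeds.
- r.read_joint_efforts(): joint torques, N m.
- r.read_position(): TCP position.
- r.read_orientation(): TCP orientation.
- r.read_contact_force(): force on the tool from outside, world axes, zero at the start.
- r.read_torque(): the same for the moment, N m.
- r.read_finger_gap(): finger opening in m.
Only numpy, scipy, OpenCV 4.12 (cv2) and the standard library are available. Lean on these libraries where they do the work, as an engineer would, in place of code of your own. Each camera call takes 0.05 s, during which the arm holds its last target.

TASK

Clear the cork panel of the beech ledge and lay the tall carton down on it ready to be unpacked, without grasping or lifting anything. First gently push the cup sideways until it stands wholly off the cork, upright and still on the ledge; then push the tall carton near its top so that it topples inwards and lies flat on its broad side, wholly on the cork. Leave the short carton and the other things on the ledge where they are, and back off at the end.

Things in the scene. Friction and masses are not known exactly. Their poses are not given: they have to be found in the camera images.
- cork_mid (a point): centre of the top face of the cork panel, a brown rectangle let flush into the beech ledge (no step); 140 mm along its x axis, 260 mm along its y axis, z up. The ledge is a fixed light wooden board 360 (x) by 600 (y) by 18 mm with the cork in its middle, its top 18 mm above the work surface; ledge and cork share these axes and are turned together on the surface.
- carton: the tall closed cardboard carton with a paper band, loose, 70 mm wide (its x) by 40 mm thick (its y) by 150 mm tall (its z), about 130 to 250 g. The origin is the centre of its underside. It starts upright, straddling one of the two short ends of the cork (about 130 mm from cork_mid along the cork's +y or -y), its broad faces looking roughly along the cork's y axis; pushed high towards cork_mid it tips over its inner bottom edge.
- carton_mid (a point): middle of the tall carton, 75 mm above its underside, with the carton's axes
- carton_top (a point): centre of the tall carton's top face, 150 mm from its underside, with the carton's axes
- cup: white ceramic cup without a handle, open at the top, loose, 70 mm tall, 72 mm across at the rim and 68 mm at the foot, wall 4 mm, about 150 to 310 g; starts upright near the middle of the cork. The origin is the centre of its underside, z up. Pushed within about 30 mm of its foot it slides upright. The ledge beside the cork is empty on both of the cork's long sides (+x and -x), where there is 110 mm of board.
- short_carton: the short cardboard carton, of the same footprint and look but only 70 mm tall, loose; stands upright at the other short end of the cork, opposite the tall one. Origin at the centre of its underside. Bystander.
- coaster: flat round glass coaster, 84 mm across, 8 mm thick, lying at a corner of the ledge; origin at the centre of its underside. Bystander.
- headshell: small aluminium cartridge headshell, about 75 by 19 by 17 mm, lying at a corner of the ledge; origin under its middle. Bystander.
- stylus_brush: small plastic brush, 94 by 16 by 16 mm, lying at a corner of the ledge; origin under its handle. Bystander.
- opener: bottle opener with a wooden handle and a steel end, 112 by 30 by 14 mm, lying at a corner of the ledge; origin on its underside near its middle. Bystander.

How it is judged:
On the way, in this order (a step that is already met when the one before it is completed fails the run):
1. the cup stands upright on the ledge, wholly off the cork, while the tall carton is still standing ((not (x of cup in the frame of cork_mid between -0.104 and 0.104 m) or not (y of cup in the frame of cork_mid between -0.164 and 0.164 m)) and angle between cup's own z axis and vertical below 0.1 rad and height (world z) of cup between 0.013 and 0.023 m and angle between carton_top's own z axis and vertical below 0.15 rad), for 0.2 s.
2. the tall carton lies flat on its broad side, wholly on the cork (x of carton in the frame of cork_mid between -0.036 and 0.036 m and x of carton_top in the frame of cork_mid between -0.036 and 0.036 m and y of carton in the frame of cork_mid between -0.131 and 0.131 m and y of carton_top in the frame of cork_mid between -0.131 and 0.131 m and height (world z) of carton_mid below 0.044 m and angle between carton_top's own z axis and vertical between 1.47 and 1.67 rad and linear speed of carton below 0.02 m/s), for 0.2 s.
At the end, for the whole second after the job is handed in: The cup is at rest upright (within 0.1 rad) on the ledge, its rim clear of the cork. The tall carton lies at rest flat on a broad side, the centres of both its ends within 36 mm of the cork's long middle line and within its length: wholly on the cork. The short carton stands (all of step 2 and (not (x of cup in the frame of cork_mid between -0.104 and 0.104 m) or not (y of cup in the frame of cork_mid between -0.164 and 0.164 m)) and angle between each of cup, short_carton's own z axis and vertical below 0.1 rad and height (world z) of cup between 0.013 and 0.023 m and linear speed of cup below 0.02 m/s); the robot touches nothing.
It fails at once if the short carton or another bystander is moved by more than 15 mm (distance of any of short_carton, coaster, headshell, stylus_brush, opener from where it was at the start of the episode above 0.015 m).
It fails at once if the cup is lifted (over 10 mm) or tipped (over 0.35 rad) (height (world z) of cup above 0.028 m or angle between cup's own z axis and vertical above 0.35 rad).
It fails at once if the tall carton is lifted (its middle more than 15 mm above where tipping takes it) (height (world z) of carton_mid above 0.111 m).
It fails at once if the cup or the tall carton is pinched or pushed hard (over 15 N) (contact force between the fingers and cup above 15 N or contact force between the fingers and carton above 15 N).
It also fails if it takes over 48 s, if anything falls off the work surface, if the arm or the gripper's body presses on something with over 40 N, if the wrist force passes 120 N, or if a joint passes its speed limit or range.

## Working session

There is one attempt and no reset: what is moved stays moved. The work goes in short steps, each a Python script; the robot and the scene stay as the last script left them, time stands still between calls to the robot, and variables do not carry over. Pictures are saved under pics/ and viewed, and the job is handed in when it is done.

```bash
ls; mkdir -p pics
python3 - <<'E'
from station import r,optics
import cv2
for n in("side","top"):
    d=optics.read_camera(n);cv2.imwrite(f"pics/{n}0.png",d["color"][:,:,::-1])
    print(n,d["fov_y"],d["cx"],d["cy"],d["rvec"],d["tvec"],[k for k in d])
print(r.read_time(),r.read_position(),r.read_orientation())
E
```

```text
pics
side 56.92249453332215 280.4777482910973 209.10760828912618 [ 2.21944656 -0.9863566   0.4108364 ] [-0.36439006  0.38867178  0.51763908] ['color', 'fov_y', 'cx', 'cy', 'rvec', 'tvec']
top 45.82048884277232 281.20838994222873 205.97035032840284 [ 2.16048313 -2.10748576  0.2225864 ] [-0.01798774  0.58690255  1.00267202] ['color', 'fov_y', 'cx', 'cy', 'rvec', 'tvec']
0.1 [ 0.17373131 -0.60002167  0.2306098 ] [ 7.99414914e-01 -6.00779003e-01 -5.09375871e-04 -3.54538513e-04]
```

View pics/side0.png

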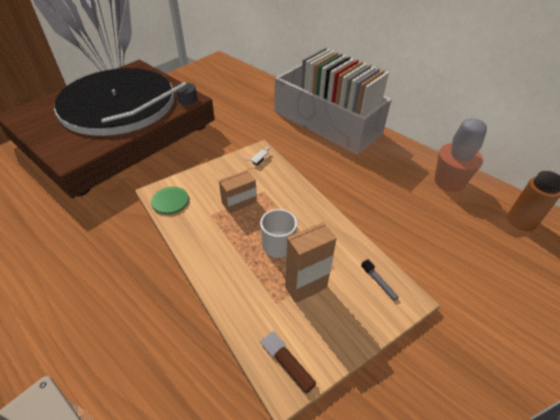

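View pics/top0.png

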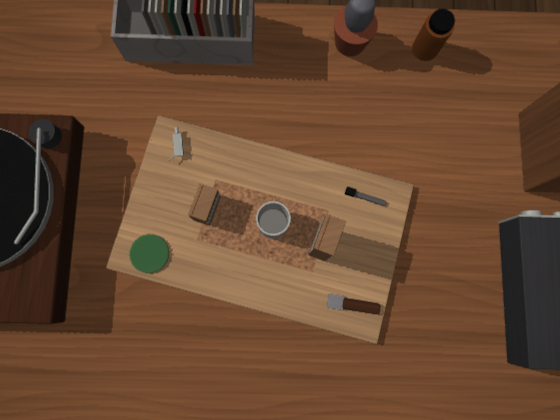

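The side view shows the tall carton at (310,262), the cup at (279,233) and the short carton at (238,190). In the top view the cup is at (273,219), the tall carton at (327,238), the short carton at (204,205), and the ledge corners are near (158,117), (413,184), (378,341) and (108,268).

```bash
cat > h.py <<'E'
import numpy as np,cv2
class Cam:
    def __init__(s,d):
        s.img=np.ascontiguousarray(d["color"][:,:,::-1]);f=210/np.tan(np.radians(d["fov_y"])/2)
        s.K=np.array([[f,0,d["cx"]],[0,f,d["cy"]],[0,0,1.]]);s.rv=np.array(d["rvec"]);s.tv=np.array(d["tvec"])
        s.R=cv2.Rodrigues(s.rv)[0];s.C=-s.R.T@s.tv
    def ray(s,uv,z):
        uv=np.atleast_2d(uv).astype(float);p=np.c_[uv,np.ones(len(uv))]@np.linalg.inv(s.K).T@s.R
        t=(z-s.C[2])/p[:,2];return s.C+p*t[:,None]
    def proj(s,P): return cv2.projectPoints(np.atleast_2d(P).astype(float),s.rv,s.tv,s.K,None)[0][:,0]
E
python3 - <<'E'
from h import *
from station import optics
top=Cam(optics.read_camera("top"));side=Cam(optics.read_camera("side"))
print(top.C,side.C)
for c,n,box in((top,"top",(100,105,330,250)),(side,"side",(130,135,310,285))):
    x,y,w,h=box
    z=cv2.resize(c.img[y:y+h,x:x+w],None,fx=2.4 if n=="top" else 2,fy=2.4 if n=="top" else 2,interpolation=cv2.INTER_CUBIC)
    cv2.imwrite(f"pics/{n}z.png",z)
P=top.ray([(158,117),(413,184),(378,341),(108,268)],0.018)
print(P.round(4)); print(np.linalg.norm(np.roll(P,-1,0)-P,axis=1))
# side corners
Q=side.ray([(137,194),(266,142),(436,306),(284,419)],0.018);print(Q.round(4))
hsv=cv2.cvtColor(top.img,cv2.COLOR_BGR2HSV)
for p in[(158,150),(250,160),(250,300),(70,300),(220,260),(300,350),(300,195)]:print(p,hsv[p[1],p[0]])
E
```

```text
[0.39181186 0.01774052 1.09375412] [ 0.1827562  -0.31136844  0.64918869]
[[ 0.7915  0.2796  0.018 ]
 [ 0.6521 -0.2978  0.018 ]
 [ 0.3103 -0.2145  0.018 ]
 [ 0.4493  0.3625  0.018 ]]
[0.59395105 0.35174309 0.59359705 0.3520791 ]
[[ 0.4439  0.35    0.018 ]
 [ 0.7886  0.2669  0.018 ]
 [ 0.6427 -0.2947  0.018 ]
 [ 0.3169 -0.2124  0.018 ]]
(158, 150) [ 15 112 159]
(250, 160) [ 15 113 144]
(250, 300) [ 15 112 155]
(70, 300) [ 12 152  77]
(220, 260) [ 15 112 159]
(300, 350) [ 12 149 125]
(300, 195) [ 15 111 143]
```

View pics/topz.png

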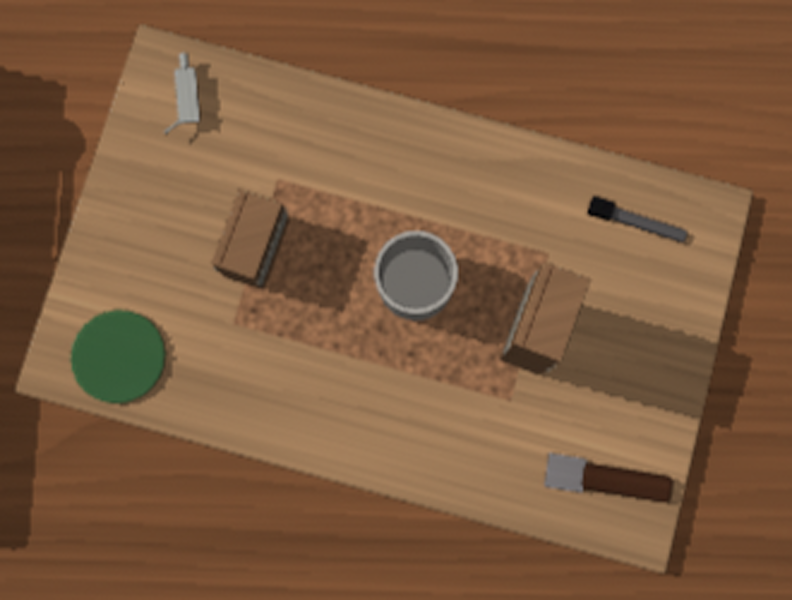

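View pics/sidez.png

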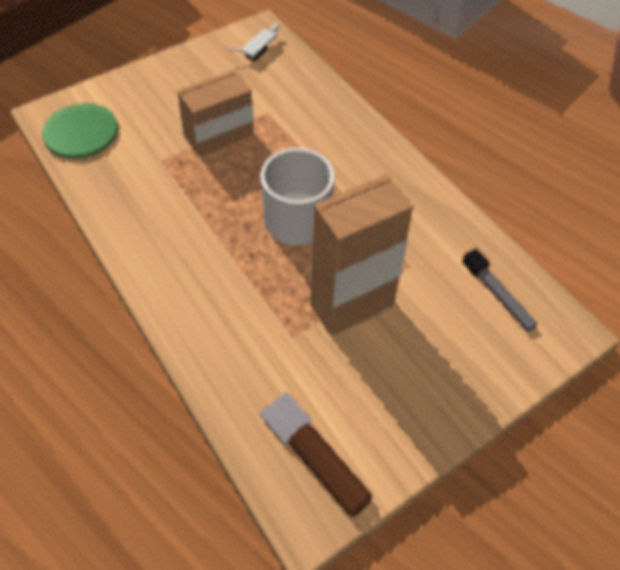

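Run:
```python
from h import *
from station import optics
top=Cam(optics.read_camera("top"));side=Cam(optics.read_camera("side"))
a=cv2.resize(top.img[205:270,295:360],None,fx=6,fy=6,interpolation=cv2.INTER_CUBIC)
b=cv2.resize(side.img[220:305,280:345],None,fx=6,fy=6,interpolation=cv2.INTER_CUBIC)
c=np.zeros((510,790,3),np.uint8);c[:390,:390]=a;c[:,400:]=b
c=cv2.convertScaleAbs(c,alpha=1.4)
cv2.imwrite("pics/carton.png",c)
Z=lambda l:np.array(l)/2.4+[100,105]
P=top.ray(Z([(278,181),(549,252),(511,398),(236,323)]),0.018);print(P.round(4),P.mean(0))
print(np.linalg.norm(np.roll(P,-1,0)-P,axis=1))
print("cup",top.ray(Z([(416,273)]),0.088),side.ray(np.array([(297,179)])/2+[130,135],.088))
```

```text
[[ 0.6478  0.1421  0.018 ]
 [ 0.5879 -0.1092  0.018 ]
 [ 0.4538 -0.0757  0.018 ]
 [ 0.5151  0.1737  0.018 ]] [0.55114906 0.03274504 0.018     ]
[0.25833379 0.13820153 0.25682137 0.13637982]
cup [[0.55383965 0.01280456 0.088     ]] [[0.54912755 0.00825463 0.088     ]]
```

View pics/carton.png

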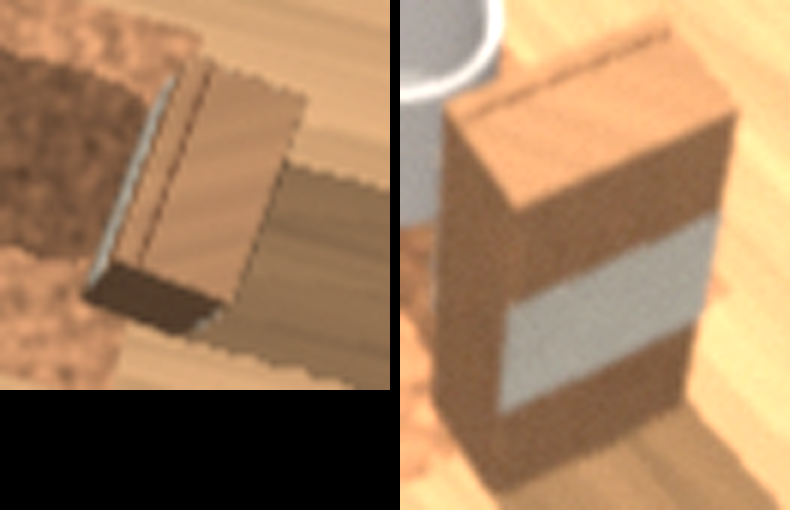

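Run:
```python
from h import *
from station import optics,r,solver
top=Cam(optics.read_camera("top"));side=Cam(optics.read_camera("side"))
Z=lambda l:np.array(l)/2.4+[100,105]
P=top.ray(Z([(278,181),(549,252),(511,398),(236,323)]),0.018)[:,:2]
L=top.ray([(158,117),(413,184),(378,341),(108,268)],0.018)[:,:2]
def yaw(P): v=(P[0]-P[1])+(P[3]-P[2]); return np.arctan2(-v[0],v[1])
print(np.degrees([yaw(P),yaw(L)]))
th=yaw(np.array(L)); c=np.array([.5508,.0325])
R=np.array([[np.cos(th),-np.sin(th)],[np.sin(th),np.cos(th)]])
led=lambda p,c=c:((np.array(p)[:,:2]-c)@R).round(4)
T=top.ray(np.array([(185,57),(306,98),(230,305),(110,262)])/6+[295,205],.168)
S=side.ray(np.array([(46,115),(270,22),(336,112),(115,208)])/6+[280,220],.168)
B=side.ray(np.array([(32,402),(95,493),(286,404)])/6+[280,220],.018)
cs=np.array([.548,.0275])
print("top",T.round(4),T.mean(0),led(T),led(T).mean(0))
print("side",S.round(4),S.mean(0),led(S,cs),led(S,cs).mean(0)); print("bot",led(B,cs))
print("cup",led([[.5538,.0128]]),led([[.5491,.0083]],cs))
```

```text
[-13.60643372 -13.56088991]
top [[ 0.5517 -0.086   0.168 ]
 [ 0.5396 -0.1243  0.168 ]
 [ 0.4739 -0.1005  0.168 ]
 [ 0.4863 -0.063   0.168 ]] [ 0.51289986 -0.09344321  0.168     ] [[ 0.0287 -0.115 ]
 [ 0.0259 -0.155 ]
 [-0.0436 -0.1473]
 [-0.0403 -0.1079]] [-0.007325 -0.1313  ]
side [[ 0.4838 -0.0686  0.168 ]
 [ 0.5501 -0.0926  0.168 ]
 [ 0.5366 -0.1248  0.168 ]
 [ 0.4728 -0.1016  0.168 ]] [ 0.51082963 -0.09693176  0.168     ] [[-0.0399 -0.1085]
 [ 0.0302 -0.1163]
 [ 0.0247 -0.1508]
 [-0.0429 -0.1432]] [-0.006975 -0.1297  ]
bot [[-0.0367 -0.1041]
 [-0.0393 -0.141 ]
 [ 0.0289 -0.1495]]
cup [[ 0.0075 -0.0184]] [[ 0.0056 -0.0184]]
```

```bash
cat >> h.py <<'E'
from scipy.spatial.transform import Rotation as Ro
TH=np.radians(-13.57);CC=np.array([.5497,.0302])
RL=np.array([[np.cos(TH),-np.sin(TH)],[np.sin(TH),np.cos(TH)]])
def W(x,y,z): return list(CC+RL@[x,y])+[z]
def Q(push_ang,tilt,sgn):
    """push_ang: push direction relative to ledge x; tool z leans into push dir by tilt; tool x perpendicular"""
    a=TH+push_ang; d=np.array([np.cos(a),np.sin(a),0]);n=sgn*np.array([-np.sin(a),np.cos(a),0])
    z=d*np.sin(tilt)+np.array([0,0,-np.cos(tilt)]);return Ro.from_matrix(np.c_[n,np.cross(z,n),z]).as_quat()
E
python3 - <<'E'
from h import *
from station import solver
for s in(1,-1):
    q=Q(0,np.radians(15),s)
    for p in[(-.075,-.0184,.28),(-.075,-.0184,.03),(.09,-.0184,.03)]:
        k=solver.ik(W(*p),q);print(s,p,None if k is None else np.round(k,2))
    ph=np.radians(84)
    q=Q(ph,0,s)
    for p in[(-.010,-.2,.3),(-.010,-.2,.14),(-.0,-.11,.14)]:
        k=solver.ik(W(*p),q);print(s,p,None if k is None else np.round(k,2))
E
```

```text
1 (-0.075, -0.0184, 0.28) [ 0.84 -0.27 -0.89  1.92 -0.15  1.15  1.32]
1 (-0.075, -0.0184, 0.03) [ 0.51  0.15 -0.78  2.23  0.4   0.61  0.78]
1 (0.09, -0.0184, 0.03) [ 0.68  0.59 -0.96  1.84  0.81  0.84  0.67]
1 (-0.01, -0.2, 0.3) None
1 (-0.01, -0.2, 0.14) None
1 (-0.0, -0.11, 0.14) [ 1.07  0.48 -1.23  1.78  0.48  1.23  2.5 ]
-1 (-0.075, -0.0184, 0.28) [ 1.05 -0.34 -1.03  1.92 -0.26  1.16 -1.72]
-1 (-0.075, -0.0184, 0.03) [ 0.68  0.19 -0.95  2.22  0.48  0.63 -2.42]
-1 (0.09, -0.0184, 0.03) [ 0.5   0.49 -0.73  1.85  0.62  0.75 -2.36]
-1 (-0.01, -0.2, 0.3) [ 0.8   0.11 -0.61  1.6   0.06  1.45 -0.16]
-1 (-0.01, -0.2, 0.14) [ 0.76  0.23 -0.59  1.83  0.14  1.13 -0.22]
-1 (-0.0, -0.11, 0.14) [ 0.67  0.27 -0.7   1.8   0.19  1.14 -0.43]
```

Run:
```python
from h import *
from station import r,gripper_to,optics
q=Q(0,np.radians(15),1)
p=r.read_position(); r.move_l([p[0]+.03,p[1]+.05,.34],rate=.2)
r.move_to(W(-.08,-.0184,.3),q); gripper_to(.04)
print(r.read_time(),r.read_position(),r.read_finger_gap())
r.move_l(W(-.08,-.0184,.06),rate=.15)
for n in("side","top"):
    c=Cam(optics.read_camera(n));cv2.imwrite(f"pics/{n}1.png",c.img)
print(r.read_time(),np.array(r.read_position())-W(-.08,-.0184,.06),r.read_contact_force())
```

```text
3.9583 [0.46763242 0.03104725 0.29999384] 0.040085793887677496
5.8083 [ 3.62581597e-04 -5.55161558e-05  5.03346779e-04] [-0.17563658 -0.18659683  0.68217753]
```

View pics/side1.png

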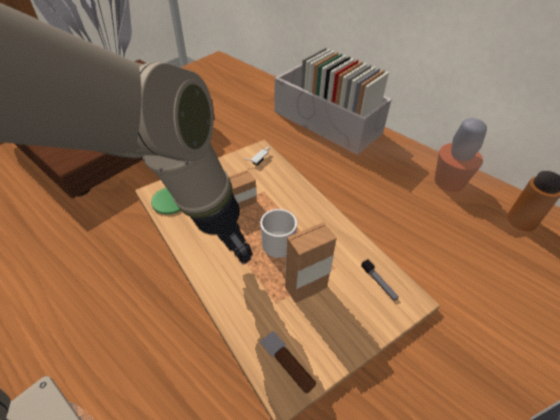

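View pics/top1.png

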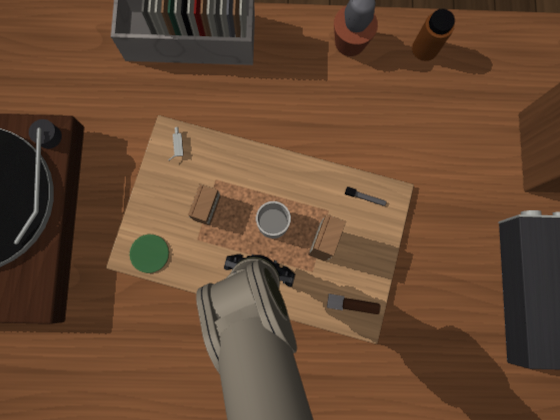

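The fingers straddle (261,270) in the top view, in line with the cup at (273,219). Nothing has been disturbed, so I'm pushing.

Run:
```python
from h import *
from station import r,gripper_to,optics
r.move_l(W(-.08,-.0184,.030),rate=.1)
s=r.move_l(W(.06,-.0184,.030),rate=.04,max_force=10)
print(s,r.read_time(),r.read_position(),r.read_contact_force())
for n in("side","top"):
    c=Cam(optics.read_camera(n));cv2.imwrite(f"pics/{n}2.png",c.img)
```

```text
False 9.9083 [ 0.60366243 -0.00174498  0.02999378] [-1.34620126  1.44308543  0.32465512]
```

View pics/side2.png

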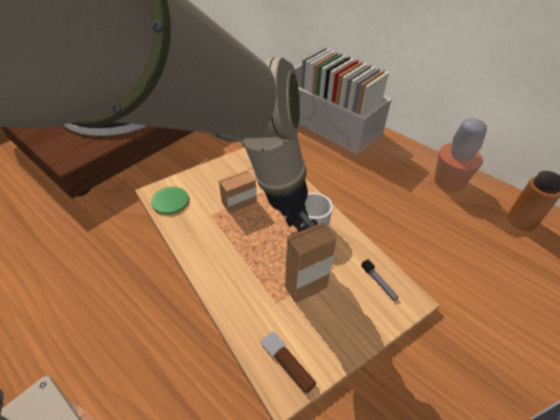

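View pics/top2.png

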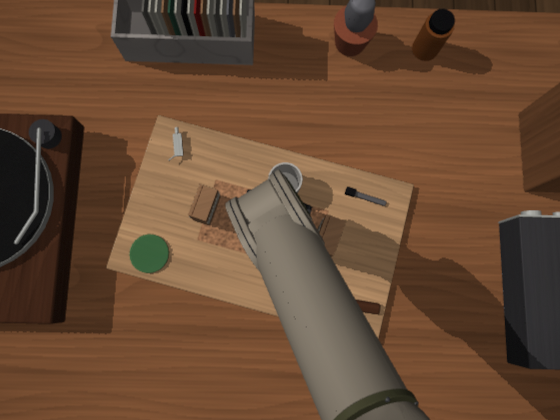

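Run:
```python
from h import *
from station import r,optics
top=Cam(optics.read_camera("top"))
for p in [(286,178),(302,180),(286,163)]:
    w=top.ray([p],.088)[0];print(w,RL.T@(w[:2]-[.5508,.0325]))
s=r.move_l(W(.094,-.0184,.030),rate=.04,max_force=10)
print(s,r.read_time(),r.read_contact_force())
r.move_l(W(.04,-.0184,.034),rate=.15)
r.move_l(W(-.02,-.0184,.26),rate=.25)
for n in("side","top"):
    c=Cam(optics.read_camera(n));cv2.imwrite(f"pics/{n}3.png",c.img)
print(r.read_time())
```

```text
[ 0.64043381 -0.01137348  0.088     ] [ 0.09742576 -0.02161764]
[ 0.63710537 -0.04478848  0.088     ] [ 0.10203051 -0.0548808 ]
[ 0.6727318 -0.0107025  0.088    ] [ 0.12866469 -0.01338722]
False 11.0583 [ 0.10791904 -0.66217802  0.31300868]
12.75
```

View pics/side3.png

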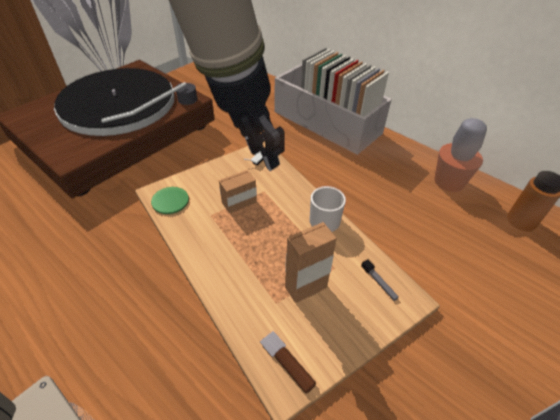

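View pics/top3.png

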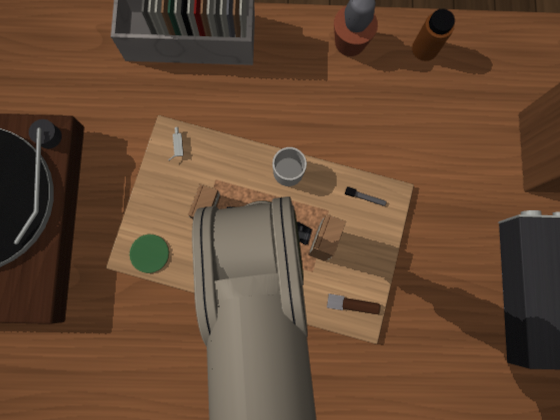

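Run:
```python
from h import *
from station import r,optics
top=Cam(optics.read_camera("top"));side=Cam(optics.read_camera("side"))
cv2.imwrite("pics/cupz.png",np.hstack([cv2.resize(top.img[140:200,255:325],None,fx=5,fy=5,interpolation=cv2.INTER_CUBIC),cv2.resize(side.img[180:240,295:365],None,fx=5,fy=5,interpolation=cv2.INTER_CUBIC)]))
w=top.ray([(289.5,166.5)],.088)[0];print(RL.T@(w[:2]-[.5508,.0325]))
w=side.ray([(327,202)],.088)[0];print(RL.T@(w[:2]-[.548,.0275]))
```

```text
[ 0.12326971 -0.02238451]
[ 0.12136157 -0.02363213]
```

View pics/cupz.png

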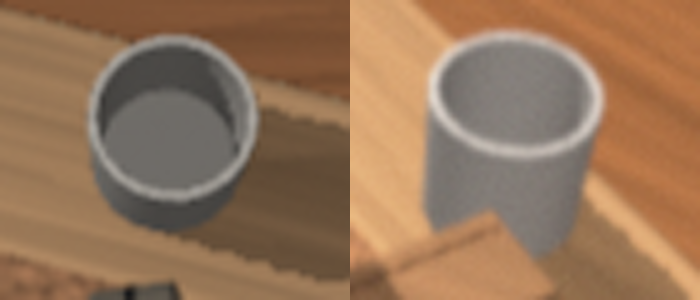

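Run:
```python
from h import *
from station import r,gripper_to,optics
q=Q(np.radians(84),0,-1)
d=np.array([np.cos(np.radians(84)),np.sin(np.radians(84))]);c0=np.array([-.007,-.130])
P=lambda s,z:W(*(c0+s*d),z)
r.move_l(W(-.03,-.05,.32),rate=.25)
r.move_to(P(-.075,.32),q);gripper_to(.03)
r.move_l(P(-.075,.14),rate=.2)
print(r.read_time(),r.read_contact_force())
for n in("side","top"):
    c=Cam(optics.read_camera(n));cv2.imwrite(f"pics/{n}4.png",c.img)
```

```text
15.9417 [ 0.4448764   0.40177227 -0.65528953]
```

View pics/side4.png

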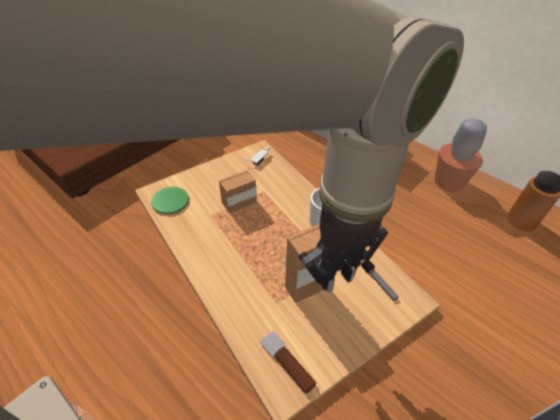

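View pics/top4.png

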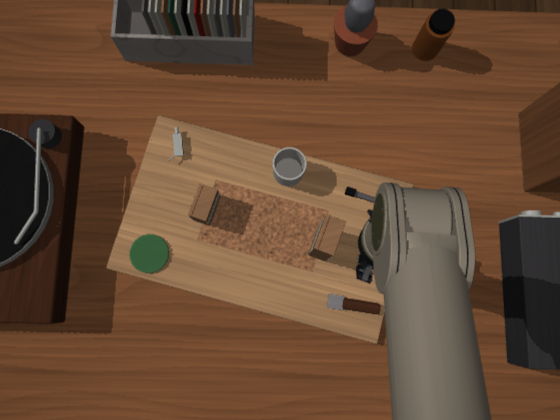

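Run:
```python
from h import *
from station import r,optics
p=np.array(r.read_position())
xa=Ro.from_quat(r.read_orientation()).as_matrix()[:,0]
for n in("top","side"):
    c=Cam(optics.read_camera(n));print(n,c.proj([p,p+xa*.015,p-xa*.015,p+[0,0,.03]]).round(1))
    d=np.array([np.cos(TH+np.radians(84)),np.sin(TH+np.radians(84)),0])
    print(c.proj(p+np.array([0,0,.028])+d*.075), c.proj(np.array(W(-.007,-.13,.168))))
    u,v=((300,200,) if n=="top" else (270,215))
    cv2.imwrite(f"pics/{n}4z.png",cv2.resize(c.img[v:v+100,u:u+110],None,fx=6,fy=6,interpolation=cv2.INTER_CUBIC))
```

```text
top [[365.2 250.5]
 [367.7 243.3]
 [362.6 257.8]
 [368.2 249. ]]
[[330.41976238 234.79100436]] [[330.23387752 235.24736361]]
side [[336.6 281.9]
 [344.6 278. ]
 [328.4 285.9]
 [339.  270.8]]
[[312.07944673 236.75312297]] [[311.64306302 237.40568169]]
```

View pics/top4z.png

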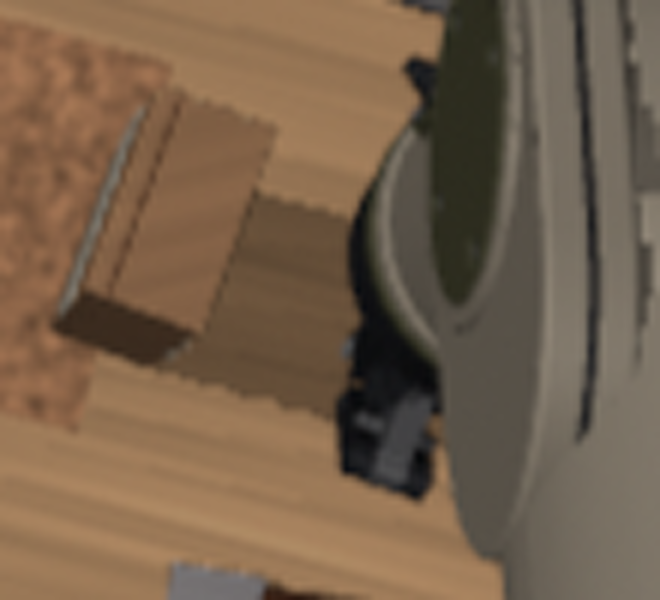

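View pics/side4z.png

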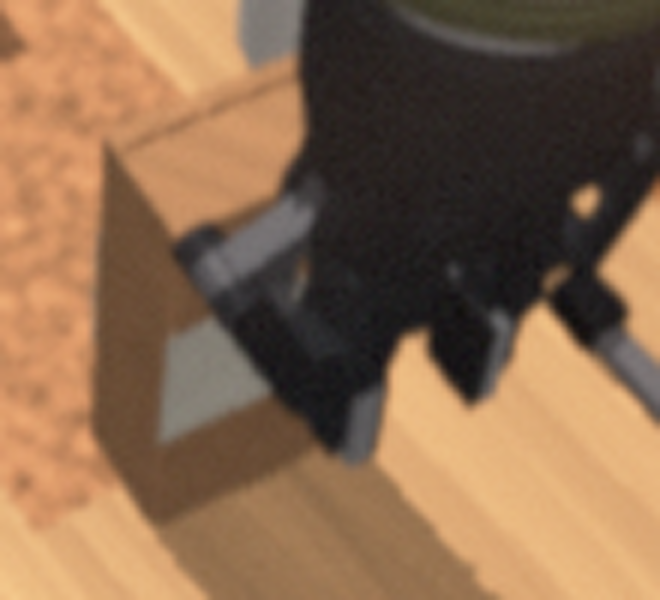

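Fingers line up with the carton: the TCP line projects to (330,235), on the carton's top. I'm toppling it now.

Run:
```python
from h import *
from station import r,gripper_to,optics
d=np.array([np.cos(np.radians(84)),np.sin(np.radians(84))]);c0=np.array([-.007,-.130])
P=lambda s,z:W(*(c0+s*d),z)
s=r.move_l(P(.022,.14),rate=.035,max_force=9)
print(s,r.read_time(),r.read_position()-np.array(P(.022,.14)),r.read_contact_force())
r.hold(.4)
for n in("side","top"):
    c=Cam(optics.read_camera(n));cv2.imwrite(f"pics/{n}5.png",c.img)
```

```text
False 19.0667 [-1.76073652e-05 -1.16546045e-04  5.33288776e-06] [-0.74885783 -0.38315808 -0.17288689]
```

View pics/side5.png

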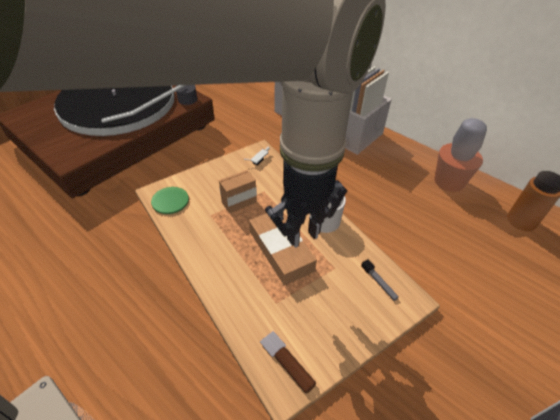

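View pics/top5.png

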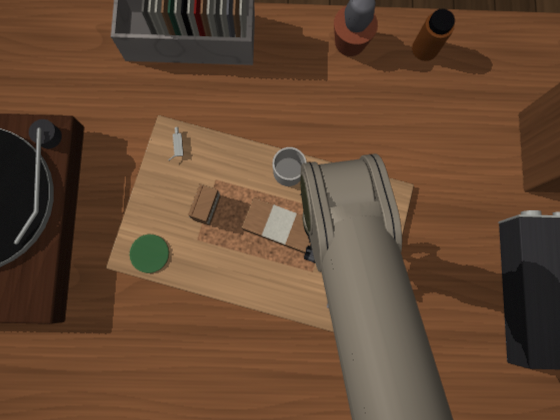

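The carton now lies flat on the cork, with its band at (280,225) in the top view. Next I back off and check.

Run:
```python
from h import *
from station import r,gripper_to,optics
p=r.read_position();r.move_l([p[0],p[1],.30],rate=.2)
r.move_l([p[0]-.12,p[1]-.35,.34],rate=.25)
r.hold(.3);print(r.read_time())
for n,b in(("side",(130,135,310,285)),("top",(100,105,330,250))):
    c=Cam(optics.read_camera(n));x,y,w,h=b
    cv2.imwrite(f"pics/{n}6.png",cv2.resize(c.img[y:y+h,x:x+w],None,fx=2.4 if n=="top" else 2,fy=2.4 if n=="top" else 2,interpolation=cv2.INTER_CUBIC))
```

```text
22.4583
```

View pics/side6.png

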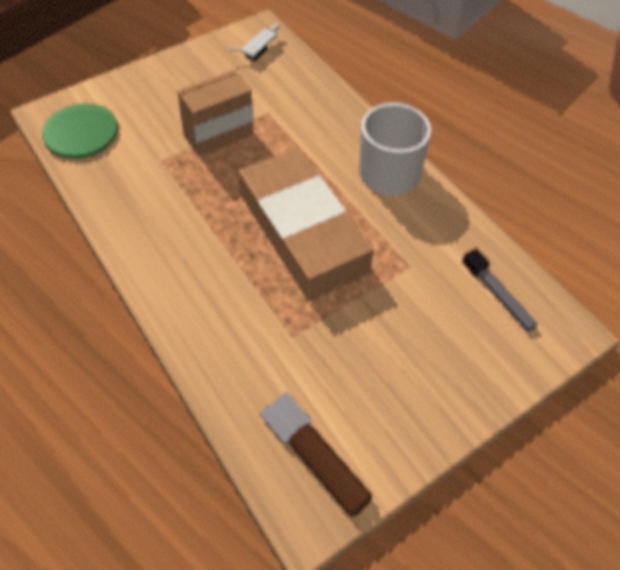

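View pics/top6.png

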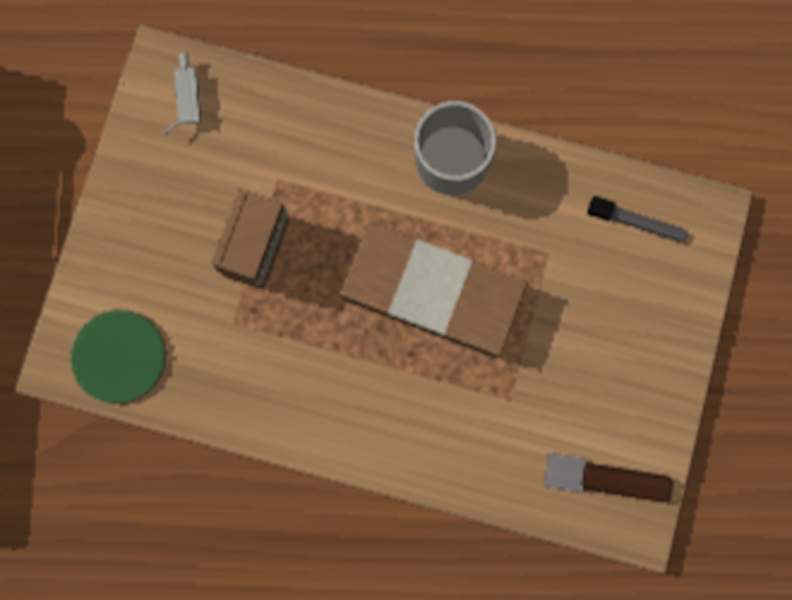

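Run:
```python
from h import *
from station import r,optics
top=Cam(optics.read_camera("top"));Z=lambda l:np.array(l)/2.4+[100,105]
w=top.ray(Z([(369,225),(529,284),(498,353),(342,295)]),.058)[:,:2]
l=(w-[.5508,.0325])@RL;print(l.round(4),l[[0,3]].mean(0),l[[1,2]].mean(0))
print((top.ray(Z([(455,142)]),.088)[:,:2]-[.5508,.0325])@RL)
print(r.read_time(),r.read_contact_force());r.sign_off()
```

```text
[[ 0.043   0.0339]
 [ 0.0287 -0.116 ]
 [-0.0372 -0.1046]
 [-0.0234  0.04  ]] [0.00982899 0.03694545] [-0.00422806 -0.11027988]
[[ 0.12819685 -0.02127372]]
22.6083 [ 0.04197105 -0.65433144 -0.60614724]
the job is handed in; nothing more can be done
```

The cork panel is clear of the cup and the tall carton lies flat on it. The job is handed in at 22.6 s of the 48 s limit; no verdict is reported.

I slid the cup off the cork with two spread, tilted fingertips held low on its side. Then I pushed the tall carton near its top until it toppled inwards, and backed the arm away from everything.

Last checks, from the cameras and in the cork's frame:

| Item | Measured | Required |
|---|---|---|
| Cup centre | x = 0.128 m, upright | beyond 0.104 m |
| Carton bottom end | (−0.004, −0.110) m | within ±0.036 m, ±0.131 m |
| Carton top end | (0.010, 0.037) m | within ±0.036 m, ±0.131 m |

- **Bystanders:** the short carton is still standing, and the other things look unmoved in the before and after pictures. I compared these by eye and did not measure them.
- **Forces:** the force-limited stops, set at 10 N for the cup and 9 N for the carton, never tripped.
- **Disagreement:** the two cameras differed by about 5 mm in absolute position. I averaged the two for the world position and measured in each camera relative to the ledge, where they agreed to about 2 mm.

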